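Pivot a tube past the stop post into a fixture bay

TASK

Push the length of square tube into the bay of the welding fixture: work its right end in behind the upright post first, then swing its left end in past the left cheek, until the tube lies fully home, its whole side flat against the back rail. Only push it with the fingertips, keeping it flat on the table: do not lift it or tip it up. Leave the other things on the table where they are.

Things in the scene. Friction and masses are not known exactly. Their poses are not given: they have to be found in the camera images.
- fixture: Bare steel fixture fixed to the table, open towards the robot. Origin: on the table, middle of the back rail's front face; x points away from the robot into the rail, y left along it, z up. Rail 16 mm thick, 248 long, 30 high. The bay in front of it is 216 mm long inside, between two cheeks; the table is its floor. Screw heads stand 6 mm above rail and cheeks.
- post (a point): Foot, on the table, of the fixture's upright round post, 16 mm diameter, 52 mm high, at fixture x = -56, y = -65 mm: 48 mm clear between post and rail, 165 mm between post and left cheek. Axes as the fixture's.
- left_cheek (a point): Middle of the left cheek's underside (fixture x = -25, y = +116 mm): a straight wall 16 mm thick, 30 mm high, from the rail 50 mm forward, inner face at y = +108 mm.
- right_cheek (a point): The same for the right cheek (x = -25, y = -116 mm), inner face at y = -108 mm. Beyond it, right of the work, a fixed level pipe overhangs the table: 40 mm thick, top 0.37 m above the table, from about x = 0.2, y = -0.24 m to a stand at x = 0.50, y = -0.36 m (world); pass above it or keep left of it.
- tube: Loose square steel tube with black plugged (flat, solid) ends, 25 x 25 mm across, 180 mm long, 0.2 to 0.4 kg, lying on the table in front of the fixture. Origin: middle of its underside; y runs along its length (the -y end is the right end, which goes behind the post), x across it away from the robot, z up.
- tube_centre (a point): Centre of the tube, 12.5 mm above its underside; axes as the tube's. Fully home it lies at fixture x = -12.5 mm.
- tube_right_end (a point): Middle of the tube's right end face (90 mm from the centre along the tube's -y).
- tube_left_end (a point): Middle of the tube's left end face (90 mm from the centre along the tube's +y).
- nozzle_1: Bystander: copper-coloured torch nozzle, 23 x 21 x 46 mm, standing near the table's right edge. Origin: middle of its underside.
- t_joint: Bystander: welded steel T-piece, 45 x 80 x 40 mm, right of the fixture. Origin: middle of its underside.
- pliers: Bystander: pliers with blue handles, 40 x 174 x 12 mm, lying on the far left of the table. Origin: middle of the underside.
- hex_nut: Bystander: hex nut, 26 x 29 x 13 mm, lying behind the back rail. Origin: middle of its underside.

How it is judged:
By the outcome, as a careful person would: the job done as asked, in the order asked, and still so for the second after the job is handed in, with the robot touching nothing.
It also fails if it takes over 67 s, if anything falls off the work surface, if the arm or the gripper's body presses on something with over 40 N, if the wrist force passes 120 N, or if a joint passes its speed limit or range.

ROBOT

A 7-joint arm with a two-finger parallel gripper is mounted at the origin on a cart in front of the work surface, level with it; the furniture and walls round the work are solid. World frame = base frame: x ahead of the robot, y to its left, z up, the work surface at z = 0. Lengths are in m, angles in rad, forces in N, time in s.
With the tool pointing down it reaches from about 0.425 to 0.8 m from the base axis. Payload 8.3 kg.
Tool frame: the origin (TCP) lies midway between the tips of the shut fingers; the grasp point (between the pads) lies 19 mm behind it; z points along the fingers, y is the direction in which the jaws open and shut (so a half turn about z gives the same grasp; the last joint's range is limited). The gripper opens to 85 mm and grips with 20 to 120 N. Pads are 22 mm wide; open, the fingers measure 114 mm over their backs; the gripper's body (76 mm by 85 mm) begins 54 mm behind the grasp point. The pads swing forward as they close: fully open they stand 13 mm farther back than shut.
Start: joints at [1.167, 0.383, 0.016, 1.37, -0.006, 1.388, -0.046], TCP at [0.209, -0.589, 0.231] pointing down, gripper open.
Joint ranges: [-2.95, 2.95], [-0.25, 2.06], [-1.52, 1.56], [0.18, 2.33], [-1.44, 4.58], [0.02, 2.06], [-3.01, 3.01]. Speed limits (rad/s): [2.39, 2.39, 3.01, 3.01, 3.14, 3.14, 3.14].

INTERFACE

Orientations are given as a rotation vector (axis times angle).
In Python, from station import bot, effector, viewer, sensors gives the robot as it stands. The module is installed in compiled form; this text tells all that it offers. Calls block until the motion is done:
- bot.movep(position, orientation): joint-space move of the TCP to a pose.
- bot.move_l(position, rotation=None, v=0.15, max_force=None): straight line of the TCP; rotation=None keeps the orientation; v is the mean speed in m/s. With max_force (N) it stops when the force on the tool has changed by that much, and returns True; else False.
- bot.goto_joints(angles): joint-space move.
- effector.grip(opening, force=None): finger opening in m; force is the grip in N (None keeps the last); returns when the fingers have stopped.
- bot.dwell(seconds).
- bot.solve_ik(position, orientation): joint angles nearest the present ones, or None.
- viewer.capture(name): name is "side" or "top"; returns the picture (400x640x3 uint8, blue, green, red); there is no depth.
- viewer.get_calibration(name): a dict with "fx", "fy", "cx", "cy" (pixels), "eye" and "orientation" of the camera in the world. Camera axes: x right, y down, z forward; pixel columns grow to the right and rows downward; lengths in m; the calibration is good to about 2 mm. A picture is of the moment at which its call begins. get_calibration takes no time and is no camera call.
A pose or a line that the arm cannot do raises bot.MotionError and nothing moves.
- bot.sign_off(): hands the job in, once; it reports no verdict.
Readings, each from a call of its own:
- sensors.get_clock(): time.
- sensors.get_q(): joint angles.
- sensors.get_joint_velocities(): joint speeds.
- sensors.get_tau(): joint torques, N m.
- sensors.get_eef_pos(): TCP position.
- sensors.get_tcp_rot(): TCP orientation.
- sensors.get_contact_force(): force on the tool from outside, world axes, zero at the start.
- sensors.get_wrist_torque(): the same for the moment, N m.
- sensors.get_opening(): finger opening in m.
Only numpy, scipy, OpenCV 4.12 (cv2) and the standard library are available. Lean on these libraries where they do the work, as an engineer would, in place of code of your own. Each camera call takes 0.05 s, during which the arm holds its last target.

## Working session

There is one attempt and no reset: what is moved stays moved. The work goes in short steps, each a Python script; the robot and the scene stay as the last script left them, time stands still between calls to the robot, and variables do not carry over. Pictures are saved under pics/ and viewed, and the job is handed in when it is done.

```bash
mkdir -p pics
cat > h.py <<'E'
import numpy as np, cv2
from scipy.spatial.transform import Rotation as R
from station import bot, effector, viewer, sensors
def cal(n):
    c=viewer.get_calibration(n); o=np.array(c['orientation'],float)
    M=R.from_rotvec(o).as_matrix() if o.shape==(3,) else (R.from_quat(o).as_matrix() if o.shape==(4,) else o)
    return c,M
def px2w(n,u,v,z=0.):
    c,M=cal(n); d=M@np.array([(u-c['cx'])/c['fx'],(v-c['cy'])/c['fy'],1.]); e=np.array(c['eye'])
    return e+d*(z-e[2])/d[2]
def w2px(n,p):
    c,M=cal(n); q=M.T@(np.array(p)-np.array(c['eye'])); return np.array([c['fx']*q[0]/q[2]+c['cx'],c['fy']*q[1]/q[2]+c['cy']])
def shot(n,f):
    im=viewer.capture(n); cv2.imwrite('pics/'+f+'.png',im); return im
E
python3 - <<'E'
from h import *
for n in('top','side'):
    print(viewer.get_calibration(n)); shot(n,n+'0')
print(sensors.get_clock(),sensors.get_tcp_rot(),sensors.get_eef_pos())
E
```

```text
{'fx': 517.0754430834097, 'fy': 517.0754430834097, 'cx': 316.55205459832933, 'cy': 197.53673793244656, 'eye': array([ 0.36438168, -0.04149316,  1.05787056]), 'orientation': array([-2.13918884,  2.08099412, -0.21307934])}
{'fx': 407.65119704902156, 'fy': 407.65119704902156, 'cx': 325.2719576592053, 'cy': 202.34798777042204, 'eye': array([1.07936578, 0.38114238, 0.57231776]), 'orientation': array([-1.06093955, -2.30147131,  1.11115842])}
0.1 [-3.09438642e+00 -5.32475327e-01  4.90651694e-04] [ 0.20877631 -0.58861748  0.23038514]
```

View pics/top0.png

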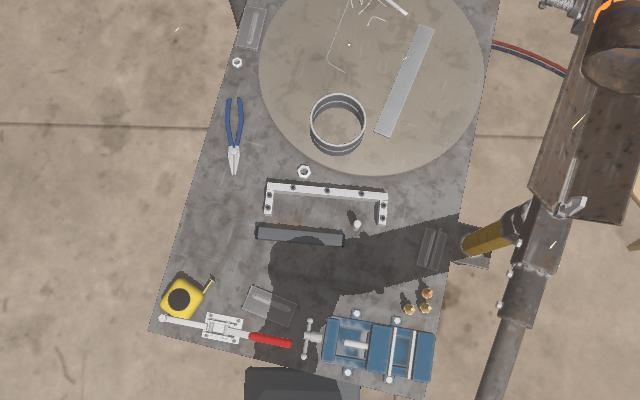

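View pics/side0.png

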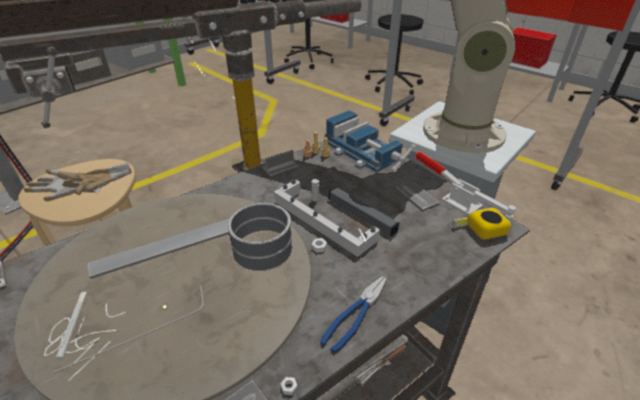

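The top view shows the bay at about (265-388, 180-222), the post near (357, 225) and the tube lying from (257, 230) to (343, 240). I'll enlarge that area.

Run:
```python
import cv2
im=cv2.imread('pics/top0.png')
cv2.imwrite('pics/top0c.png',cv2.resize(im[165:265,245:405],None,fx=5,fy=5,interpolation=cv2.INTER_CUBIC))
im=cv2.imread('pics/side0.png')
cv2.imwrite('pics/side0c.png',cv2.resize(im[160:260,260:420],None,fx=5,fy=5,interpolation=cv2.INTER_CUBIC))
```

```text
(no output)
```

View pics/top0c.png

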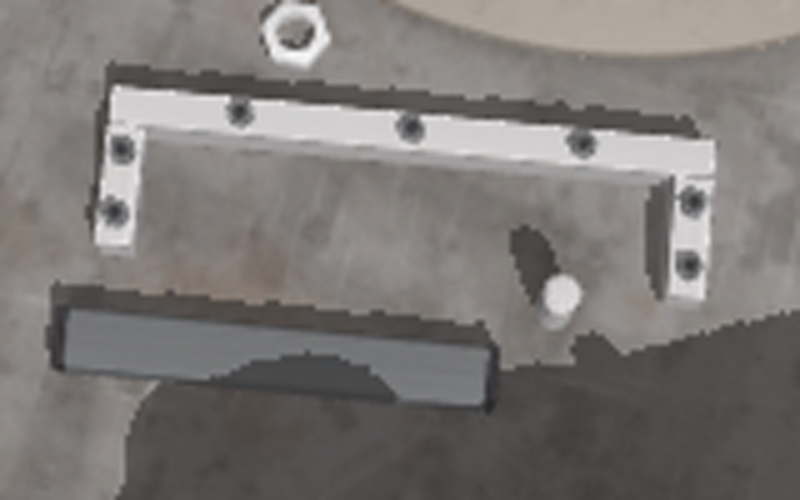

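View pics/side0c.png

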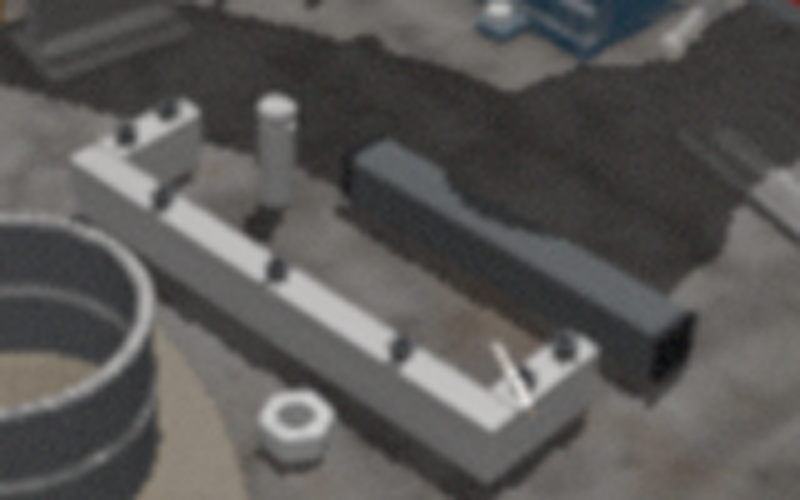

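```bash
cat >> h.py <<'E'
from scipy.optimize import least_squares
def fit(img,loc,x0=None,cam='top'):
    # img: full px ; loc: local xyz -> (x,y,yaw)
    def f(p):
        r=R.from_euler('z',p[2]).as_matrix(); return np.concatenate([w2px(cam,r@np.array(l)+[p[0],p[1],0])-i for i,l in zip(img,loc)])
    s=least_squares(f,x0 if x0 is not None else [.5,0,0]); return s.x,s.fun
def cr(pts,x0,y0,k): return [((u+.5)/k-.5+x0,(v+.5)/k-.5+y0) for u,v in pts]
E
python3 - <<'E'
from h import *
m=1e-3
F,r=fit(cr([(112,86),(715,141),(95,245),(133,247),(667,296),(705,300),(563,294)],245,165,5),
 np.array([(16,124,30),(16,-124,30),(-50,124,30),(-50,108,30),(-50,-108,30),(-50,-124,30),(-56,-65,52)])*m)
print('fix',F,r.round(1))
for pts in ([(66,308),(62,370),(496,347),(490,408)],[(52,306),(50,370),(498,348),(493,410)]):
    P=np.array([px2w('top',*q,z=.025) for q in cr(pts,245,165,5)]); print(P[:,:2].round(4)); 
    print('len',np.linalg.norm(P[0]-P[2]),np.linalg.norm(P[1]-P[3]),'w',np.linalg.norm(P[0]-P[1]),np.linalg.norm(P[2]-P[3]))
    T,r=fit(cr(pts,245,165,5),np.array([(12.5,90,25),(-12.5,90,25),(12.5,-90,25),(-12.5,-90,25)])*m); print('tube',T,r.round(1))
    Rf=R.from_euler('z',-F[2]).as_matrix()[:2,:2]
    print('in fixture mm',Rf@(T[:2]-F[:2])*1000,np.degrees(T[2]-F[2]))
E
```

```text
fix [ 0.58567659 -0.05330368 -0.06480231] [-0.1  0.   0.4 -0.1 -0.4 -0.1 -0.1  0.2 -0.1  0.1  0.3  0.1 -0.  -0.2]
[[ 0.5183  0.0839]
 [ 0.4932  0.0842]
 [ 0.5072 -0.0899]
 [ 0.4826 -0.0879]]
len 0.1740854800123214 0.17239503455123947 w 0.02516881188646923 0.02472489356875589
tube [ 0.50039247 -0.00240064 -0.06244217] [-1.4 -0.1 -2.  -0.2  1.6  0.   1.8  0.2]
in fixture mm [-88.4014378   45.27345305] 0.13522621804792068
[[ 0.519   0.0896]
 [ 0.493   0.089 ]
 [ 0.5069 -0.0907]
 [ 0.4818 -0.0891]]
len 0.18064305566127117 0.17845572755536795 w 0.02596465762245546 0.025081075552970785
tube [ 5.00175444e-01 -3.01312494e-04 -6.40914693e-02] [ 0.4  0.3 -0.6 -0.2  0.1 -0.   0.1 -0. ]
in fixture mm [-88.75395285  47.35432297] 0.040728395900162605
```

The fixture fit is good to within 0.4 px: it sits at (0.586, -0.053) with yaw -0.065. The tube is at fixture (-89, 47) mm and parallel to the rail. Plan:
1. Rotate the tube 20° CCW with the two open fingertips.
2. Slide it along its axis behind the post.
3. Swing the left end in and press it home.

First I lift the arm over the pipe.

```bash
cat >> h.py <<'E'
F=np.array([0.58568,-0.05330,-0.0648])
def fw(x,y):  # fixture mm -> world xy
    c,s=np.cos(F[2]),np.sin(F[2]); return np.array([F[0]+(c*x-s*y)/1e3,F[1]+(s*x+c*y)/1e3])
def wf(p):
    c,s=np.cos(F[2]),np.sin(F[2]); d=(np.array(p[:2])-F[:2])*1e3; return np.array([c*d[0]+s*d[1],-s*d[0]+c*d[1]])
def ori(th): # tool down; jaw axis along fixture y rotated by th (rad, CCW); tool x = fixture +x rotated
    a=F[2]+th
    X=np.array([np.cos(a),np.sin(a),0]);Z=np.array([0,0,-1.]);Y=np.cross(Z,X)
    return R.from_matrix(np.c_[X,Y,Z]).as_rotvec()
def pose(x,y,z,th): return np.r_[fw(x,y),z],ori(th)
D=np.pi/180
E
python3 - <<'E'
from h import *
print(sensors.get_q().round(3) if hasattr(sensors.get_q(),'round') else sensors.get_q())
p=np.array(sensors.get_eef_pos()); r=np.array(sensors.get_tcp_rot())
for z in(.3,.4,.45,.5): print(z,bot.solve_ik([p[0],p[1],z],r))
for z in(.45,.5): print(z,bot.solve_ik(*pose(-120,20,z,0)))
print('low',bot.solve_ik(*pose(-124,22,0.0,0)), bot.solve_ik(*pose(-110,140,0.0,20*D)),bot.solve_ik(*pose(-40,20,-0.006,0)))
print('vise edge',px2w('top',345,315,.06))
E
```

```text
[ 1.167  0.384  0.016  1.371 -0.006  1.388 -0.047]
0.3 [ 1.16432981  0.36648137  0.02093485  1.24321759 -0.00757208  1.53372174
 -0.04580975]
0.4 [ 1.16034879  0.38431327  0.02994047  1.00124137 -0.0114827   1.75793575
 -0.0439887 ]
0.45 [ 1.15902357  0.41821725  0.03620937  0.84211234 -0.01550501  1.88322549
 -0.04260415]
0.5 [ 1.15827509  0.47937248  0.04720994  0.63605444 -0.02430454  2.02825963
 -0.04050624]
0.45 [ 0.58833438  0.07256863 -0.64767547  1.28584913  0.04490969  1.79761276
 -1.68356425]
0.5 [ 0.57958397  0.11224255 -0.6799018   1.13803343  0.07488496  1.91523762
 -1.70750155]
low [ 0.447953    0.35757571 -0.53210896  2.03189199  0.24684029  0.81358063
 -1.86303439] [ 0.39460869  0.48031985 -0.77696507  1.94852374  0.43191946  0.88495713
 -1.89309288] [ 0.3584085   0.50432303 -0.44790776  1.82061947  0.2753753   0.87827501
 -1.85386068]
vise edge [ 0.34900265 -0.09309287  0.06      ]
```

Run:
```python
from h import *
p=np.array(sensors.get_eef_pos())
bot.move_l([p[0],p[1],.48],v=.25)
bot.move_l([.155,-.437,.48],v=.25)
q=np.array(sensors.get_q()); print(q.round(3),sensors.get_clock())
q[0]=0.08; q[2]=0; q[4]=0; q[6]=0.0; 
bot.goto_joints(q); print(sensors.get_eef_pos(),sensors.get_tcp_rot(),sensors.get_clock())
for dth in (0,np.pi): 
    for a in [(-126,22,.45,0),(-126,22,0,0),(-110,140,0,20*D),(-40,20,-.006,0)]:
        P,O=pose(*a[:3],a[3]+dth); print(a,bot.solve_ik(P,O))
shot('top','top1'); shot('side','side1')
```

```text
[ 1.148e+00  4.600e-02  1.400e-02  1.235e+00 -1.000e-03  1.861e+00
 -6.800e-02] 2.0333
[ 0.45879047 -0.07008283  0.47925107] [-2.31112990e+00 -2.12729549e+00  1.45130967e-03] 3.775
(-126, 22, 0.45, 0) [-8.16164118e-04  2.48952142e-02 -1.85275998e-02  1.32274160e+00
  4.72901500e-04  1.79396009e+00 -1.65482969e+00]
(-126, 22, 0, 0) [ 0.05167547  0.30512057 -0.07959927  2.05389107  0.03384279  0.78377492
 -1.68383179]
(-110, 140, 0, 0.3490658503988659) [-0.08791067  0.36741175 -0.19447906  1.96883623  0.09562857  0.81396582
 -1.62200103]
(-40, 20, -0.006, 0) [ 0.01827016  0.4607549  -0.02492849  1.83670905  0.01482664  0.84430703
 -1.64950494]
(-126, 22, 0.45, 0) [ 0.05966504  0.02732995 -0.08103029  1.32027476  0.00226816  1.79407702
  1.48516344]
(-126, 22, 0, 0) [ 0.01590994  0.30372161 -0.03920059  2.05547619  0.01662175  0.78268319
  1.47271241]
(-110, 140, 0, 0.3490658503988659) [-0.11957567  0.36479653 -0.15757353  1.97027023  0.07721347  0.81215139
  1.53495353]
(-40, 20, -0.006, 0) [ 0.04523355  0.46170492 -0.05807937  1.83541333  0.03456463  0.84544371
  1.47628488]
```

View pics/side1.png

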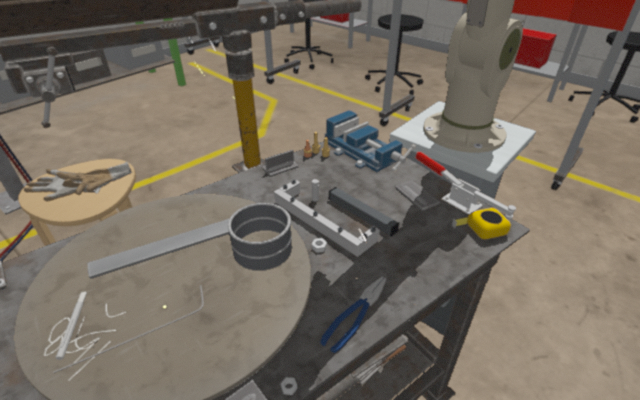

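The arm has crossed the pipe and the tube is untouched. Stage 1 is to rotate the tube CCW with the open fingertips on its front face.

```bash
cat >> h.py <<'E'
def rel(c,th,lx,ly,z): # tube centre c(fixture mm), th; local offset
    n=np.array([np.cos(th),np.sin(th)]); t=np.array([-np.sin(th),np.cos(th)])
    q=np.array(c)+lx*n+ly*t; return pose(q[0],q[1],z,th)
def say(s=''): 
    print(s,'tcp',wf(sensors.get_eef_pos()).round(1),round(sensors.get_eef_pos()[2],4),'F',np.round(sensors.get_contact_force(),1),'t',round(sensors.get_clock(),2))
E
python3 - <<'E'
from h import *
c0=(-88.7,47.3); C=np.array([-88.7,97.3])
bot.movep(*rel(c0,0,-42,-25,.15)); say()
print(bot.move_l(*rel(c0,0,-42,-25,-.005),v=.1,max_force=8)); say('down')
print(bot.move_l(*rel(c0,0,-23.5,-25,-.005),v=.05)); say('contact'); print(sensors.get_opening())
for a in np.arange(4,20.1,4)*D:
    c=C-50*np.array([-np.sin(a),np.cos(a)])
    print(bot.move_l(*rel(c,a,-23.5,-25,-.005),v=.05,max_force=20)); say(a/D)
bot.move_l(*rel(c,a,-45,-25,-.005),v=.1); bot.move_l(*rel(c,a,-60,-25,.2),v=.25)
shot('top','top2'); shot('side','side2'); say()
E
python3 - <<'E'
import cv2
im=cv2.imread('pics/top2.png')
cv2.imwrite('pics/top2c.png',cv2.resize(im[165:265,245:405],None,fx=5,fy=5,interpolation=cv2.INTER_CUBIC))
E
```

```text
tcp [-130.    22.1] 0.1508 F [-0.7  0.9  0.1] t 5.35
False
down tcp [-130.2   22.3] -0.0045 F [-0.8 -0.1  0.6] t 7.05
False
contact tcp [-112.    22.3] -0.0051 F [ 0.4 -0.6  0.2] t 7.57
0.08518390075010827
False
4.0 tcp [-107.    20.8] -0.0051 F [0.1 0.8 0.3] t 7.83
False
8.0 tcp [-101.6   19.8] -0.005 F [-0.3 -0.1  0.4] t 8.08
False
12.0 tcp [-96.2  19.1] -0.005 F [0.6 0.7 0.1] t 8.34
False
16.0 tcp [-90.7  18.8] -0.005 F [ 0.5 -0.2 -0.2] t 8.6
False
20.0 tcp [-85.3  18.8] -0.005 F [-0.5  1.3  0.1] t 8.86
 tcp [-120.3    6.4] 0.1982 F [0.4 0.3 0.2] t 10.3
```

View pics/top2c.png

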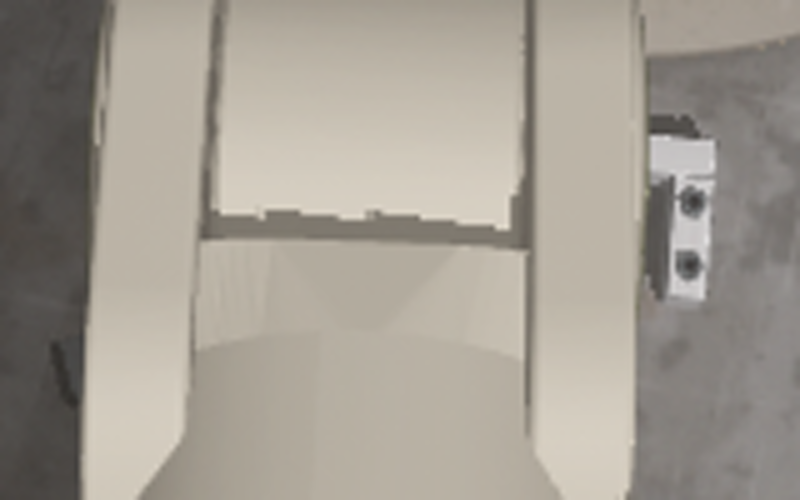

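View pics/side2.png

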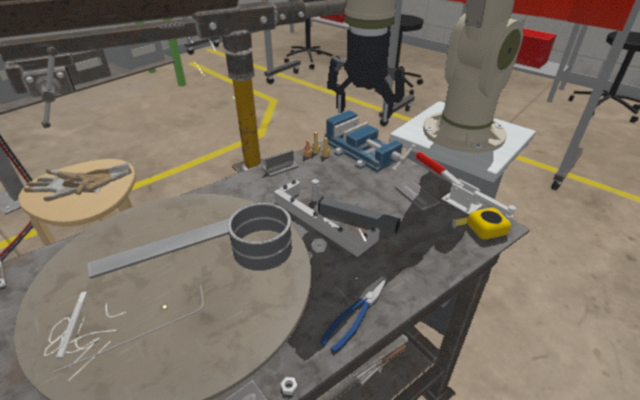

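The arm blocks the top view. The side view is clear and shows the rotated tube from about (318, 205) to (395, 222), just left of the post. I'll enlarge that crop.

Run:
```python
import cv2
im=cv2.imread('pics/side2.png')
cv2.imwrite('pics/side2c.png',cv2.resize(im[165:265,265:415],None,fx=5,fy=5,interpolation=cv2.INTER_CUBIC))
```

```text
(no output)
```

View pics/side2c.png

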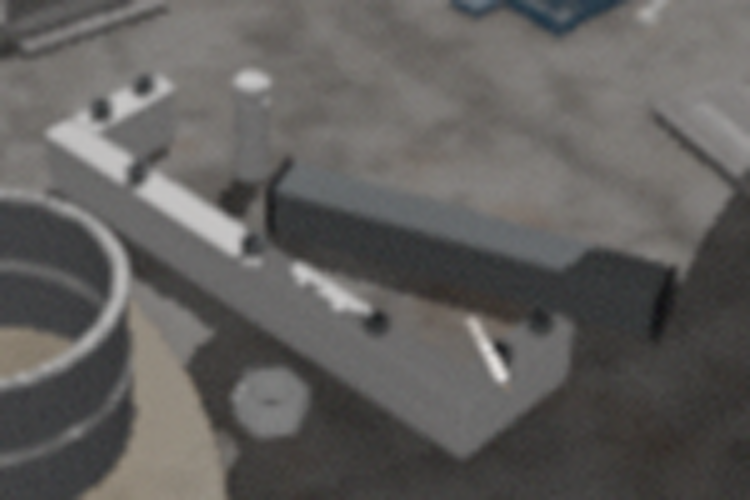

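```bash
cat >> h.py <<'E'
TL=np.array([(12.5,-90,25),(-12.5,-90,25),(12.5,90,25),(-12.5,90,25),(12.5,-90,0),(12.5,90,0)])*1e-3
def tubefit(pts,cam,x0,y0,k,idx=range(6)):
    T,r=fit(cr(pts,x0,y0,k),TL[list(idx)],[.51,0,0],cam); c=wf(T[:2]); th=T[2]-F[2]
    print('tube centre',c.round(1),'th',round(th/D,2),'res',r.round(1)); return c,th
E
python3 - <<'E'
from h import *
for l in [(-50,124,30),(16,124,0),(-56,-65,52),(-50,-124,30),(16,-124,30)]:
    u=w2px('side',np.r_[fw(*l[:2]),l[2]/1e3]); print(l,((u-[265,165])*5).round(0))
tubefit([(272,188),(292,162),(658,288),(675,265),(272,238),(655,337)],'side',265,165,5)
E
```

```text
(-50, 124, 30) [573. 313.]
(16, 124, 0) [461. 451.]
(-56, -65, 52) [249.  70.]
(-50, -124, 30) [151.  63.]
(16, -124, 30) [ 42. 123.]
tube centre [-69.5  52.3] th 20.73 res [-1.7 -0.3 -1.1 -1.5  1.8  1.7  1.6 -0.9 -1.7 -1.4  0.9  1. ]
```

The tube is within about 2 mm of plan: near (-71, 51) mm at 20°. Next I push on its left end along its axis with the shut fingertips.

Run:
```python
from h import *
c0=(-71.6,50.3); a=20*D
effector.grip(0.0); print(sensors.get_opening())
bot.movep(*rel(c0,a,0,130,.12)); say()
print(bot.move_l(*rel(c0,a,0,130,.008),v=.1,max_force=8)); say('down')
print(bot.move_l(*rel(c0,a,0,104.5,.008),v=.06,max_force=20)); say('contact')
for k in (20,40,54):
    print(bot.move_l(*rel(c0,a,0,104.5-k,.008),v=.05,max_force=20)); say(k)
bot.move_l(*rel(c0,a,0,80,.008),v=.1)
bot.move_l(*rel(c0,a,0,100,.20),v=.25)
shot('top','top3'); im=shot('side','side3'); say()
cv2.imwrite('pics/side3c.png',cv2.resize(im[165:265,265:415],None,fx=5,fy=5,interpolation=cv2.INTER_CUBIC))
```

```text
-0.0003361161271019747
 tcp [-115.8  171.9] 0.1201 F [-0.2 -0.2  1.1] t 11.83
False
down tcp [-115.5  172.6] 0.0086 F [ 0.4  0.6 -0.1] t 13.1
False
contact tcp [-107.2  148.2] 0.008 F [-0.1 -0.8 -0.2] t 13.68
False
20 tcp [-100.4  129.2] 0.008 F [1.2 0.6 0.4] t 14.22
False
40 tcp [-93.5 110.4] 0.008 F [ 0.6 -0.4 -0.4] t 14.78
False
54 tcp [-88.7  97.1] 0.008 F [-0.7 -0.4  0.3] t 15.21
 tcp [-106.7  143.5] 0.1981 F [ 0.1  0.2 -0.7] t 16.68
```

View pics/side3c.png

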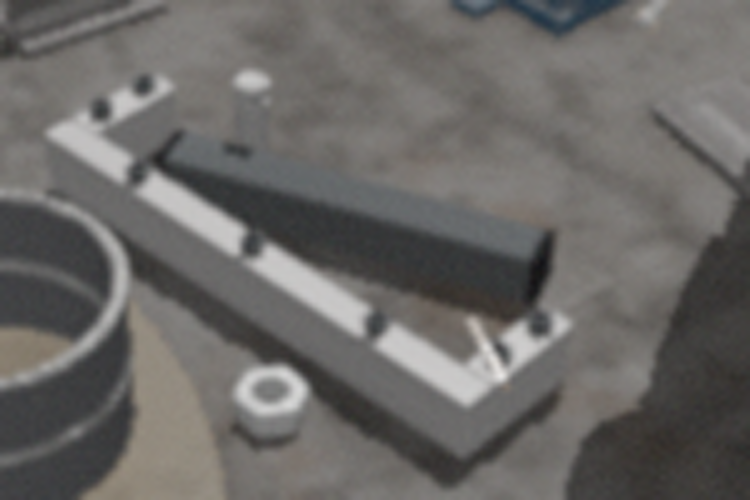

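View pics/top3.png

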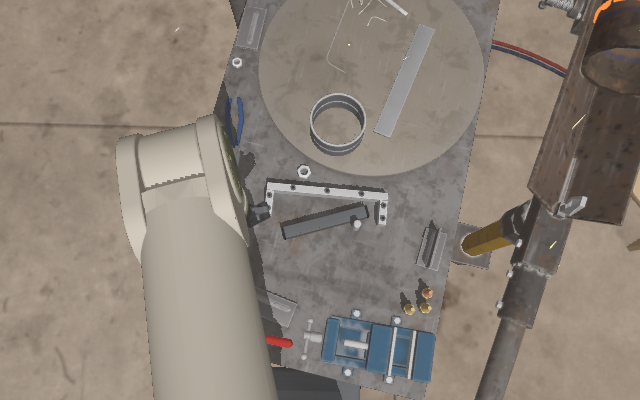

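The right end is now behind the post, with the tube running from (283, 232) to (369, 211) in the top view. I'll enlarge this to measure the pose.

Run:
```python
import cv2
im=cv2.imread('pics/top3.png')
cv2.imwrite('pics/top3c.png',cv2.resize(im[175:250,265:400],None,fx=5.9,fy=5.9,interpolation=cv2.INTER_CUBIC))
```

```text
(no output)
```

View pics/top3c.png

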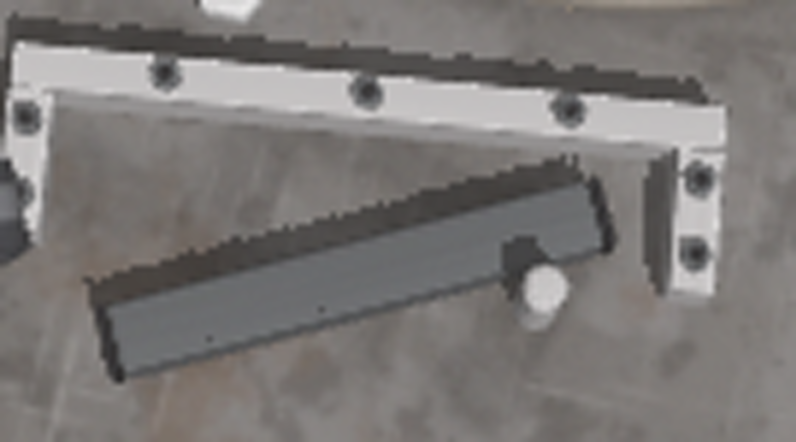

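Run:
```python
from h import *
c,a=tubefit([(597,178),(613,248),(96,304),(118,381)],'top',265,175,5.9,range(4))
n=np.array([np.cos(a),np.sin(a)]);d=np.array([np.sin(a),-np.cos(a)]);q=np.array([-56,-65])-c
print('gap post',-q@n-20.5,'s',90-q@d)
for l in TL[:4]: print((c+l[0]*1e3*n-l[1]*1e3*d).round(1))
```

```text
tube centre [-54.2  -1.9] th 20.02 res [ 0.5 -0.2  1.2 -0.3 -0.5  0.8 -1.2 -0.4]
gap post 2.7936259436438853 s 31.31442746282073
[-11.6 -82.2]
[-35.1 -90.7]
[-73.3  87. ]
[-96.8  78.4]
```

The tube is at (-54.2, -1.9) mm and 20.0°, with 2.8 mm clear of the post and 31 mm of it past the post. Now I swing the left end in and press the tube home.

Run:
```python
from h import *
a0=20*D; c=np.array([-54.2,-1.9]); P=c+58.7*np.array([np.sin(a0),-np.cos(a0)])
effector.grip(0.085); print(sensors.get_opening())
bot.move_l(*rel(c,a0,-50,27,.12),v=.2); say()
print(bot.move_l(*rel(c,a0,-45,27,-.005),v=.1,max_force=8)); say('down')
print(bot.move_l(*rel(c,a0,-25,27,-.005),v=.05,max_force=15)); say('contact')
for a in np.arange(16,-.1,-4)*D:
    c=P+58.7*np.array([-np.sin(a),np.cos(a)])
    if bot.move_l(*rel(c,a,-23.5,27,-.005),v=.05,max_force=20): print('STOP'); say(a/D); break
    say(a/D)
else:
    print(bot.move_l(*rel((-15,c[1]),0,-23.5,27,-.005),v=.04,max_force=20)); say('near')
    print(bot.move_l(*rel((-6,c[1]),0,-23.5,27,-.005),v=.02,max_force=15)); say('press')
    p=wf(sensors.get_eef_pos())
    bot.move_l(*pose(p[0]-30,p[1],-.005,0),v=.1)
    bot.move_l(*pose(p[0]-60,p[1],.25,0),v=.25)
im=shot('side','side4'); say()
cv2.imwrite('pics/side4c.png',cv2.resize(im[165:265,265:415],None,fx=5,fy=5,interpolation=cv2.INTER_CUBIC))
```

```text
0.08504750012507453
 tcp [-110.     7.5] 0.1206 F [ 0.8  0.9 -0.5] t 18.41
False
down tcp [-105.2    8.1] -0.0044 F [1.3 0.7 1.2] t 19.81
False
contact tcp [-86.9  15.1] -0.0051 F [-0.1  0.3 -0.5] t 20.36
16.0 tcp [-80.5  18.8] -0.0051 F [0.8 0.1 0.6] t 20.66
12.0 tcp [-75.3  21.8] -0.0051 F [-1.1  0.   0. ] t 20.93
8.0 tcp [-69.5  24.4] -0.0051 F [-0.3  0.5 -0.3] t 21.21
4.0 tcp [-63.7  26.7] -0.005 F [-0.5  0.1  0.3] t 21.48
0.0 tcp [-57.7  28.6] -0.005 F [-0.7 -0.   0.4] t 21.76
False
near tcp [-38.1  28.7] -0.005 F [0.1 0.7 0.3] t 22.38
True
press tcp [-35.7  28.6] -0.0057 F [-0.1 -0.  -1. ] t 22.73
 tcp [-96.3  28.6] 0.2484 F [ 0.1  0.2 -0.1] t 24.39
```

View pics/side4c.png

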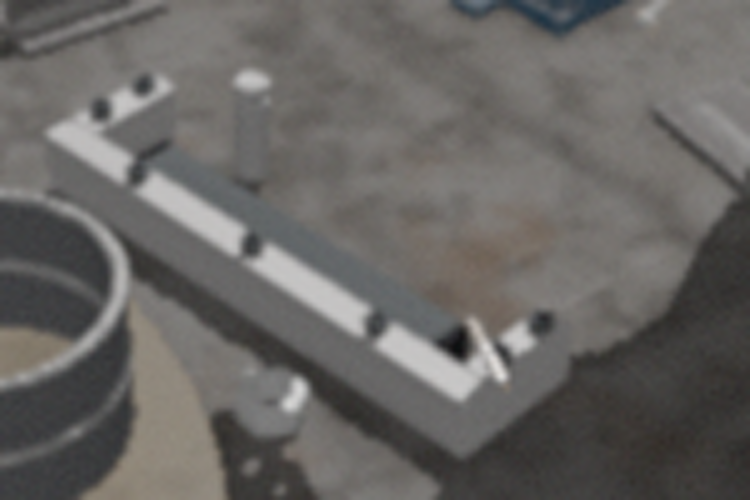

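The tube looks home in the side view. I'll move the arm to the left so the top camera can check that it is flat against the rail.

Run:
```python
from h import *
bot.movep(*rel((-71.6,50.3),20*D,0,110,.22)); bot.dwell(.3)
im=shot('top','top5'); say()
cv2.imwrite('pics/top5c.png',cv2.resize(im[175:250,265:400],None,fx=5.9,fy=5.9,interpolation=cv2.INTER_CUBIC))
```

```text
tcp [-108.9  152.9] 0.2201 F [0.7 0.6 0.1] t 25.32
```

View pics/top5c.png

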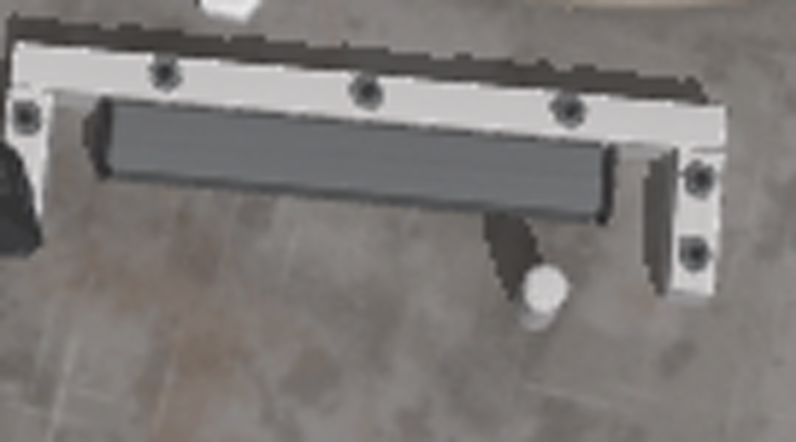

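View pics/top5.png

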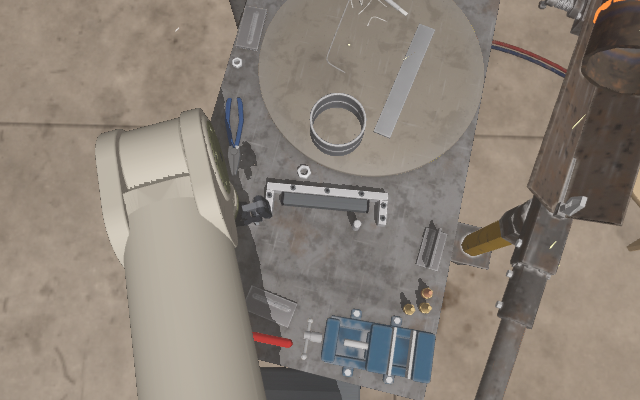

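The tube looks flush from above. There is plenty of time, so I'll press firmly once near each end to make sure, then measure it again.

Run:
```python
from h import *
effector.grip(0.0)
for y in (-30,60,15):
    bot.move_l(*pose(-75,y,.1 if y==-30 else .04,0),v=.25)
    bot.move_l(*pose(-52,y,.008,0),v=.12,max_force=8)
    print(bot.move_l(*pose(-30,y,.008,0),v=.03,max_force=20)); say(y)
    bot.move_l(*pose(-60,y,.008,0),v=.12)
bot.move_l(*pose(-80,15,.2,0),v=.25)
bot.movep(*rel((-71.6,50.3),20*D,0,110,.22)); bot.dwell(.3)
im=shot('top','top6'); s=shot('side','side6'); say()
cv2.imwrite('pics/top6c.png',cv2.resize(im[175:250,265:400],None,fx=5.9,fy=5.9,interpolation=cv2.INTER_CUBIC))
```

```text
True
-30 tcp [-35.7 -30. ] 0.0071 F [-0.5  0.2  0.1] t 28.7
True
60 tcp [-35.7  60. ] 0.0072 F [-0.1 -0.3 -0.2] t 30.68
True
15 tcp [-35.7  14.9] 0.0072 F [ 0.6 -0.4  0.1] t 32.51
 tcp [-109.  153.] 0.2199 F [-0.4  0.2 -0.6] t 34.81
```

View pics/top6c.png

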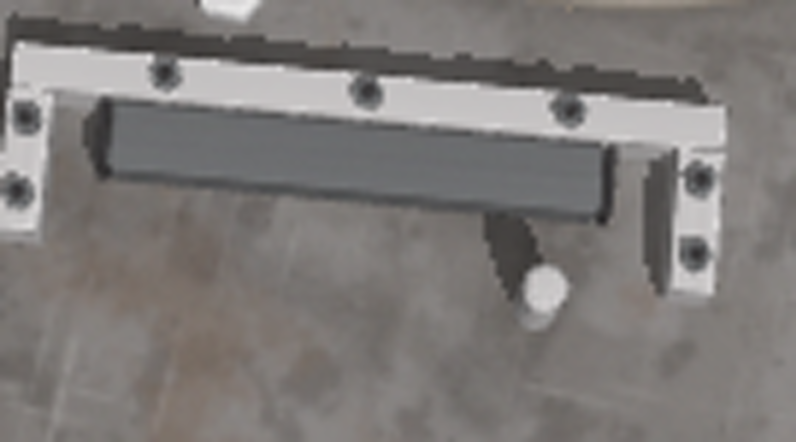

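View pics/side6.png

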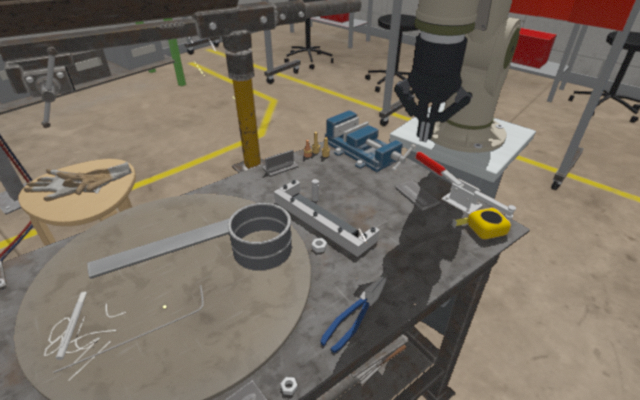

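All three presses stopped hard at the same depth (TCP at fixture x = -35.7 mm), and the tube did not move between the two top pictures. It is flat against the rail, and the bystanders look undisturbed. Handing in.

Run:
```python
from h import *
bot.sign_off()
```

```text
the job is handed in; nothing more can be done
```

The tube is home in the bay, lying flat against the back rail, and the job is handed in at about 35 s of the 67 s allowed.

- **How it went in:** I turned the tube 20° with the two open fingertips. I then pushed on its left end to slide the right end about 31 mm behind the post. Last, I swung the left end in past the left cheek and pressed the tube against the rail. It was only pushed, never gripped or lifted.
- **Last checks:** Presses at fixture y = -30, 60 and 15 mm all stopped at their 20 N limit at the same depth, which fits the tube lying flush. The tube did not move between the top views before and after those presses. The bystanders looked undisturbed, and the arm ended clear of everything.
- **Disagreements:** The side camera read 1–2 px off the fixture position I fitted from the top camera, so I relied on the top view. The force reading was back near zero just after each stop, so I took the contacts from the stop itself and its depth.

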